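# Lay a guest's tea tray

## Task

Lay the tea tray for a guest with the clean things from the chopping board: hang the steel infuser in the blue mug that stands on the tray and put its bamboo lid on it, stand the red egg timer in the round recess to the left of the mug and the small white milk cup in the round recess to the right of the mug (left and right as seen from the robot), and lay the teaspoon along the groove to the right of the milk cup. Everything ends upright and fully down in its place, the blue mug still in its own recess, and the big white mug and the tea box at the back stay where they are.

Things in the scene. Friction and masses are not known exactly. Their poses are not given: they have to be found in the camera images.
- tray: walnut tray 390x188 mm, fixed; origin under its centre, x away from the robot, y left, z up. Top z 22 mm; cork-lined recesses 4 mm deep (floor z 18). In mm (x, y): round, 86 wide, at (-15, 25), the blue mug stands in it; round, 80 wide, at (-15, 133), left of the mug; round, 68 wide, at (-15, -80), right of the mug; groove 150 long in x, 46 wide in y, centre (0, -160), right of that
- mug_mouth (a point): the blue mug in the tray's middle recess, loose, 0.27 kg, 90 mm tall, 77 mm wide, handle to the front right; this point is the centre of its mouth at rim height, z up. The mouth is about 60 mm wide inside and narrows to 53 mm at 40 mm depth
- infuser: tea infuser, 75 g: perforated steel strainer (39 mm wide at the bottom, 50 mm at the top), steel flange 79 mm wide (z 45 to 49 mm) that rests on the mug's rim, above it a black round collar, 60 mm across outside, 50 inside (z 49 to 65 mm; grasp it there). Origin at the centre of its bottom, z up; starts upright on the board. Hung in the mug, the origin is 45 mm below the rim
- lid: bamboo lid of the infuser, 60 g: black plug 38 mm wide (z 0 to 8 mm), disc 66 mm wide (z 8 to 15), knob 22 mm across (z 15 to 36, widest z 24 to 34; grasp it). Origin at the centre of the plug's underside, z up; starts knob up. The plug enters the infuser's collar, the disc rests on the collar: origin then 57 mm above the infuser's origin
- timer: red and white egg timer, loose, about 90 g, round, 61 mm across from z = 0 to about 25 mm, domed above to 53 mm tall; origin at the centre of its underside, z up. Grasp its lower part, 10 to 25 mm up
- cup_foot (a point): small white milk cup, loose, about 0.1 kg, 49 mm tall, 58 mm wide at the rim and tapering to a foot 41 mm wide; this point is the centre of its foot on the underside, z up. Its handle points along this frame's -y and reaches 52 mm from the cup's axis; grasp the cup across x, near the rim.
- spoon: steel teaspoon, 20 g, 132x28x12 mm, lying flat; origin mid-length at its underside, x along it to the bowl, z up. Starts with the bowl towards the robot. The bowl is widest, 28 mm, at x 42 to 50 mm, its rim about 7 mm up: grasp it there across y with the fingertips below the rim. Handle end at x -66 mm. In the groove it may point either way
- board: wooden chopping board 230x300x22 mm lying over the right edge of the hob, fixed; origin at the centre of its underside, x away from the robot, z up. The five things to be moved start on its top, 22 mm above the origin. Cupboards and hood overhang the worktop's rear half (from x about 0.57 m, z 0.48 m up): keep the wrist below or in front of them
- white_mug: big white mug of coffee (80 mm wide, 101 mm tall) at the back of the worktop, not part of the job; origin under it, z up.
- tea_box: dark blue tea box, 72 x 71 x 112 mm, at the back of the worktop, not part of the job; origin under it, z up.

How it is judged:
By the outcome, as a careful person would: the job done as asked, in the order asked, and still so for the second after the job is handed in, with the robot touching nothing.
It also fails if it takes over 134 s, if anything falls off the work surface, if the arm or the gripper's body presses on something with over 40 N, if the wrist force passes 120 N, or if a joint passes its speed limit or range.

## Robot

A 6-joint arm with a two-finger parallel gripper is mounted at the origin on a cart in front of the work surface, level with it; the furniture and walls round the work are solid. World frame = base frame: x ahead of the robot, y to its left, z up, the work surface at z = 0. Lengths are in m, angles in rad, forces in N, time in s.
With the tool pointing down it reaches from about 0.35 to 0.775 m from the base axis. Payload 7.3 kg.
Tool frame: the origin (TCP) lies midway between the tips of the shut fingers; the grasp point (between the pads) lies 19 mm behind it (robot.tcp_to_grasp is the distance from the TCP to the grasp point, in m); z points along the fingers, y is the line along which they close (so a half turn about z gives the same grasp; the last joint's range is limited). The gripper opens to 92 mm and grips with 3 to 60 N. Pads are 19 mm wide; open, the fingers measure 130 mm over their backs; the gripper's body (75 mm by 190 mm) begins 47 mm behind the grasp point.
Start: joints at [-1.306, 0.342, 1.524, -0, 1.275, -0.146], TCP at [0.21, -0.481, 0.227] pointing down, gripper open.
Joint ranges: [-2.53, 2.53], [-0.77, 2.02], [0.04, 2.7], [-1, 4.14], [0.28, 2.66], [-3.11, 3.11]. Speed limits (rad/s): [2.57, 2.57, 3.14, 3.14, 3.14, 3.14].

## Interface

Orientations are given as [roll, pitch, yaw] about the fixed x, y, z axes, in that order (R = Rz(yaw) Ry(pitch) Rx(roll)).
In Python, from cell import readout, cams, ticket, robot gives the robot as it stands. The module is installed in compiled form; this text tells all that it offers.
- The arm moves only by the tool jog_arm, never from a script. Its argument "plan" is a list of rows, each a list of 5 numbers: the shift along the world's x, y, z each as a share of 0.08 m, from -1 to 1, then the turn about the world's z as a share of 90 degrees, from -1 to 1, then the opening, from -1 (shut) to 1 (fully open). A call has 1 to 12 rows; each row is the pose to reach, as a shift and turn from the pose commanded when the call began; what a row does not reach only later rows make up. A row lasts 1/10 s, in which the tool goes at most 50 mm and 8.59 degrees, less where a joint would pass 70% of its speed; a pose out of reach is approached as far as the arm can. A call with a number of a shift or a turn outside -1 to 1 is refused whole. A call with a gripper value outside its range is refused whole. The fingers move at their own pace and stop on an object; "squeeze" is the grip in N (left out, the last holds). Time passes only in rows, so rows that repeat a pose let the fingers close. It gives the time, the measured TCP pose, the force, the opening and the grip force at its end, in the units of the state.
- readout.observe(): the state, without advancing time (a new reading comes with each control period).
- cams.read_camera(name): name is "scene" or "top"; returns the picture (400x640x3 uint8, blue, green, red); there is no depth.
- cams.calibration(name): a dict with "K" (3x3 intrinsics, pixels), "world_from_camera" (4x4, takes a point from camera to world coordinates). Camera axes: x right, y down, z forward; pixel columns grow to the right and rows downward; lengths in m; the calibration is good to about 2 mm. A picture is of the moment at which its call begins. calibration takes no time and is no camera call.
- ticket.hand_in(): hands the job in; it is judged then, once.
The state is a dict: "time": time; "qpos": joint angles; "qvel": joint speeds; "joint_efforts": joint torques, N m; "tool_pos": TCP position; "tool_rot": TCP orientation; "contact_force": force on the tool from outside, world axes, zero at the start; "torque": the same for the moment, N m; "opening": finger opening in m; "grip_force": force on a finger pad.
Only numpy, scipy, OpenCV 4.12 (cv2) and the standard library are available. Lean on these libraries where they do the work, as an engineer would, in place of code of your own. Each camera call takes 0.05 s, during which the arm holds its last target. There are 200 camera calls.

## Working session

There is one attempt and no reset: what is moved stays moved. The work goes in short steps, Python scripts to look and compute and a tool call to move; the robot and the scene stay as the last step left them, time stands still between calls to the robot, and variables do not carry over. Pictures are saved under pics/ and viewed, at most 14 in all, crops included, and the job is handed in when it is done.

Besides the shell and the picture viewer there is one more tool, called after "Emit:" by a JSON object that holds its "method" and its "body". jog_arm: Moves the arm, as the interface text tells. Shift numbers are shares of 0.08 m and turn numbers shares of 90 degrees, none past 1 either way. Its arguments: {"type":"object","properties":{"plan":{"type":"array"},"squeeze":{"type":"number"}},"required":["plan"]}

```bash
mkdir -p pics; python3 - <<'E'
from cell import readout,cams,robot
import cv2,numpy as np
for n in("scene","top"):
    cv2.imwrite(f"pics/{n}0.png",cams.read_camera(n)); c=cams.calibration(n); print(n,np.round(c["K"],1).tolist(),np.round(c["world_from_camera"],4).tolist())
print(readout.observe())
E
```

```text
scene [[395.9, 0.0, 315.6], [0.0, 395.9, 194.1], [0.0, 0.0, 1.0]] [[-0.686, -0.5077, 0.5212, 0.0333], [-0.7276, 0.4756, -0.4943, 0.5849], [0.0031, -0.7183, -0.6957, 0.7756], [0.0, 0.0, 0.0, 1.0]]
top [[473.8, 0.0, 321.5], [0.0, 473.8, 203.3], [0.0, 0.0, 1.0]] [[0.3947, -0.9, 0.185, 0.2708], [-0.9188, -0.387, 0.0778, -0.0523], [0.0016, -0.2007, -0.9797, 1.5945], [0.0, 0.0, 0.0, 1.0]]
{'time': 0.1, 'qpos': array([-1.30597311e+00,  3.42664696e-01,  1.52487161e+00,  2.35823463e-05,
        1.27538894e+00, -1.45992084e-01]), 'qvel': array([-8.01997105e-04, -3.70458147e-04, -3.53192741e-03, -1.13145790e-03,
       -5.43282208e-05, -4.87869629e-04]), 'joint_efforts': array([ 1.43071928e-03, -4.32004452e+01, -2.44694549e+01,  7.18608429e-02,
        5.26282412e-02, -4.81421068e-05]), 'tool_pos': array([ 0.20960449, -0.4809769 ,  0.22612582]), 'tool_rot': array([-3.14027752e+00, -2.16169076e-04,  4.10808283e-01]), 'contact_force': array([0.05865177, 0.07608424, 0.89796859]), 'torque': array([ 0.05869211,  0.00140038, -0.01962126]), 'grip_force': 0.0, 'opening': 0.09207601962031335}
```

View pics/scene0.png

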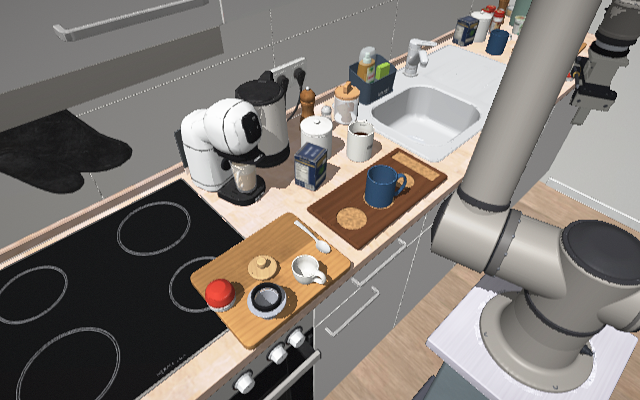

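View pics/top0.png

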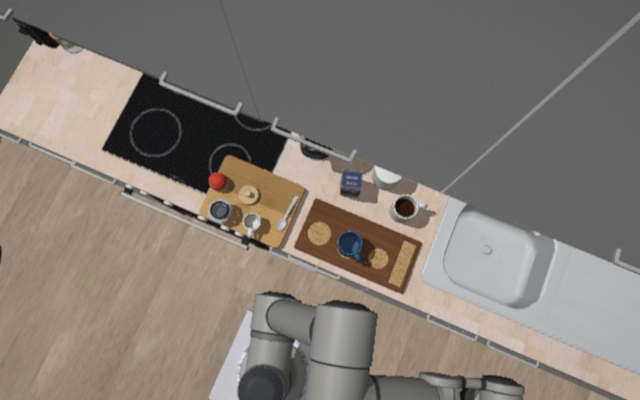

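The scene view shows timer (219,293), lid (262,266), infuser (266,300), cup (307,269), spoon (313,238) and mug (382,186). In the top view they are at (217,181), (248,195), (220,211), (252,221), (288,213) and (348,244). I'll enlarge both for precise measuring.

```bash
python3 - <<'E'
import cv2
t=cv2.imread("pics/top0.png")[150:300,195:315]
u=cv2.imread("pics/top0.png")[190:300,290:430]
s=cv2.imread("pics/scene0.png")[205:355,185:360]
cv2.imwrite("pics/topL.png",cv2.resize(t[:100],None,fx=6,fy=6,interpolation=cv2.INTER_CUBIC))
cv2.imwrite("pics/scL.png",cv2.resize(s[:,:],None,fx=4,fy=4,interpolation=cv2.INTER_CUBIC))
E
```

```text
(no output)
```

View pics/topL.png

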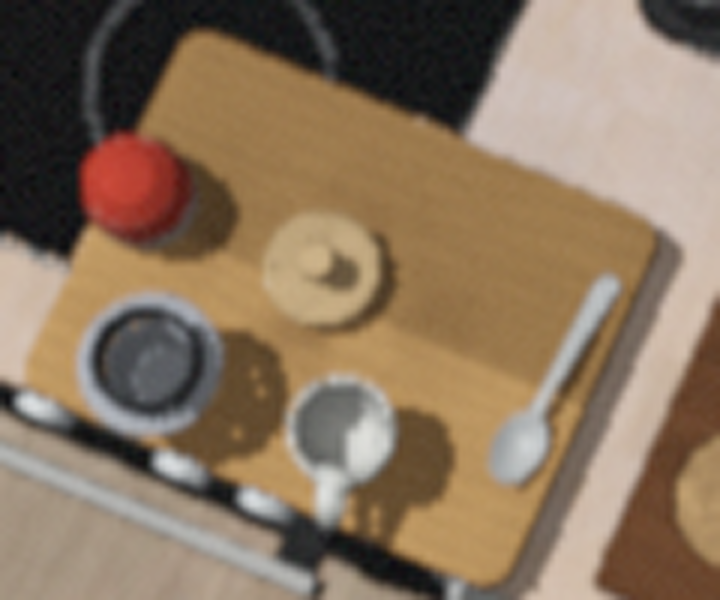

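View pics/scL.png

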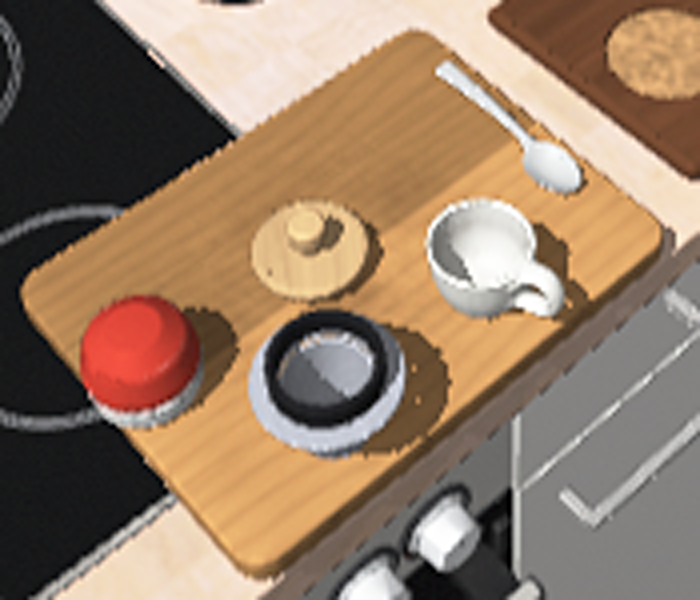

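Enlarged crops. In the top crop (×6, offset 195,150): lid disc centre is about (321,270), infuser collar (150,362), cup rim (341,431) with handle tip (325,525), timer (136,187), and the spoon runs (610,280)→(507,485). In the scene crop (×4, offset 185,205): lid (311,246), collar (327,368), rim (481,245), spoon (440,66)→(578,190). Next is the tray.

```bash
cat > h.py <<'E'
from cell import cams
import cv2,numpy as np
def cast(n,uv,z):
    c=cams.calibration(n);T=c["world_from_camera"];d=T[:3,:3]@np.linalg.solve(c["K"],[*uv,1]);o=T[:3,3]
    return o+d*(z-o[2])/d[2]
def crop(n,img,x0,y0,w,h,f,out): cv2.imwrite(out,cv2.resize(img[y0:y0+h,x0:x0+w],None,fx=f,fy=f,interpolation=cv2.INTER_CUBIC))
def T(u,v,z): return np.round(cast("top",(195+(u+.5)/6-.5,150+(v+.5)/6-.5),z/1e3)*1e3,1)
def S(u,v,z): return np.round(cast("scene",(185+(u+.5)/4-.5,205+(v+.5)/4-.5),z/1e3)*1e3,1)
def proj(n,p):
    c=cams.calibration(n);q=np.linalg.inv(c["world_from_camera"])@[*p,1];k=c["K"]@q[:3];return k[:2]/k[2]
E
python3 - <<'E'
from h import *
t=cv2.imread("pics/top0.png");s=cv2.imread("pics/scene0.png")
for n,a,b,z in [("lid",(321,270),(311,246),37),("collar",(150,361),(327,368),87),("flange",(150,365),(327,382),71),("cup",(341,431),(481,245),71),("handle",(325,515),(550,298),55),("sp end",(610,280),(440,66),27),("sp bowl",(507,485),(578,190),28),("timer",(136,187),(141,355),49),("board R far",(655,235),(420,30),22),("board near R",(485,585),(665,235),22)]:
    print(n,T(*a,z)[:2],S(*b,z)[:2])
for n,im in(("top",t),("scene",s)):
    h=cv2.cvtColor(im,cv2.COLOR_BGR2HSV)
    m=((h[...,0]<8)|(h[...,0]>172))&(h[...,1]>150)&(h[...,2]>90)
    k,l,st,c=cv2.connectedComponentsWithStats(m.astype(np.uint8))
    for i in range(1,k):
        if st[i,4]>60: print(n,"red",st[i],c[i],cast(n,c[i],.049))
crop("t",t,290,190,140,105,5,"pics/topR.png");crop("s",s,300,140,160,115,5,"pics/scR.png")
E
```

```text
lid [494.6 310.2] [498.7 308. ]
collar [405.4 362. ] [404.1 365.8]
flange [404.8 365.5] [406.4 365.6]
cup [412.9 254.4] [415.2 253.6]
handle [368.9 246.1] [373.1 242.2]
sp end [555.3 160.2] [558.7 159.5]
sp bowl [425.8 165.5] [428.4 165.3]
timer [495.2 422.8] [497.2 419.8]
board R far [590.2 148. ] [595.  145.4]
board near R [370.6 154.6] [374.  148.1]
top red [208 172  17  18 219] [216.20547945 180.06392694] [0.49592972 0.42702861 0.049     ]
scene red [482   6  23  11  96] [494.36458333  11.36458333] [ 0.92618914 -1.5032333   0.049     ]
scene red [205 279  30  29 660] [218.78484848 292.9530303 ] [0.4996465 0.4209412 0.049    ]
```

View pics/topR.png

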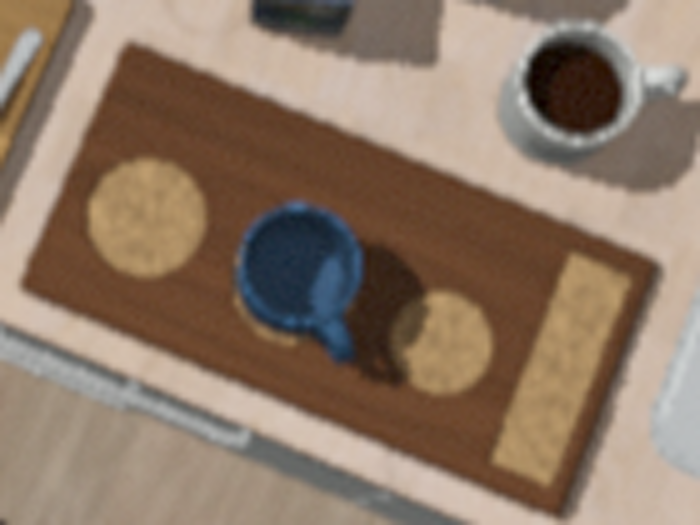

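View pics/scR.png

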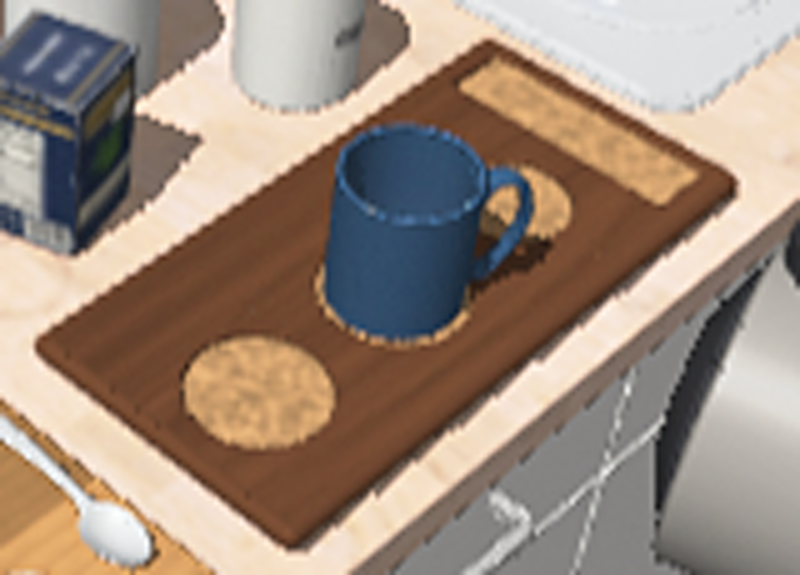

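The tray's left recess is at (148,217) in the top crop and (259,393) in the scene crop. The mug rim centre is at (301,265) and (413,173). The groove corners are clear in both, and the mug handle points to the front right.

```bash
python3 - <<'E'
from h import *
def f(n,x0,y0):
    return lambda u,v,z: np.round(cast(n,(x0+(u+.5)/5-.5,y0+(v+.5)/5-.5),z/1e3)*1e3,1)[:2]
A=f("top",290,190);B=f("scene",300,140)
for n,a,b,z in [("left",(148,217),(259,393),20),("mug",(301,265),(413,173),108),("right",(443,343),None,20)]+[("g",a,b,21) for a,b in zip([(572,252),(632,275),(548,487),(492,463)],[(460,93),(493,58),(700,172),(657,207)])]+[("tray",a,b,22) for a,b in zip([(128,43),(658,263),(565,515),(25,287)],[(38,345),(490,40),(737,183),(290,548)])]:
    print(n,A(*a,z),B(*b,z) if b else "")
E
```

```text
left [471.6  39.6] [471.   41.9]
mug [470.5 -66.1] [470.1 -64. ]
right [ 471.5 -173.3] 
g [ 561.7 -229.8] [ 555.  -226.2]
g [ 563.1 -272.1] [ 562.7 -268.1]
g [ 411.3 -271.4] [ 414.  -270.7]
g [ 411.3 -232. ] [ 413.4 -227.2]
tray [575.4  99.1] [573.  103.3]
tray [ 577.2 -285.1] [ 574.7 -280. ]
tray [ 398.8 -288. ] [ 393.4 -277. ]
tray [396.   96.1] [391.2 106.1]
```

Emit:
{"method": "jog_arm", "body": {"plan": [[0.4,0.5,0,0.09,1],[0.8,1,0,0.18,1],[0.8,1,0,0.18,1]]}}

```text
time: 0.4
tool_pos: [0.276, -0.3972, 0.2265]
tool_rot: [-3.14, -0.002, 0.701]
contact_force: [0.1, -0.5, 0.5]
opening: 0.092
grip_force: 0.0
```

Emit:
{"method": "jog_arm", "body": {"plan": [[0.4,0.5,0,0.09,1],[0.8,1,0,0.18,1],[0.8,1,0,0.18,1]]}}

```text
time: 0.7
tool_pos: [0.3398, -0.3177, 0.2266]
tool_rot: [-3.141, -0.002, 0.984]
contact_force: [-0.5, -0.3, 0.2]
opening: 0.0917
grip_force: 0.0
```

Emit:
{"method": "jog_arm", "body": {"plan": [[0.4,0.5,0,0.09,1],[0.8,1,0,0.18,1],[0.8,1,0,0.18,1]]}}

```text
time: 1.0
tool_pos: [0.4037, -0.2383, 0.2266]
tool_rot: [3.141, -0.001, 1.266]
contact_force: [0.0, -0.1, -0.5]
opening: 0.0916
grip_force: 0.0
```

Emit:
{"method": "jog_arm", "body": {"plan": [[0,0.5,0,0.09,1],[0,1,0,0.19,1],[0,1,0,0.19,1]]}}

```text
time: 1.3
tool_pos: [0.4007, -0.159, 0.2266]
tool_rot: [-3.14, -0.001, 1.561]
contact_force: [-0.3, -0.3, -0.2]
opening: 0.0918
grip_force: 0.0
```

Emit:
{"method": "jog_arm", "body": {"plan": [[0,0.5,0,0,1],[0,1,0,0,1]]}}

```text
time: 1.5
tool_pos: [0.4017, -0.0825, 0.2267]
tool_rot: [3.141, 0.001, 1.551]
contact_force: [0.7, -0.7, 0.0]
opening: 0.0916
grip_force: 0.0
```

Emit:
{"method": "jog_arm", "body": {"plan": [[0,0.5,0,0,1],[0,1,0,0,1]]}}

```text
time: 1.7
tool_pos: [0.402, -0.0017, 0.2268]
tool_rot: [3.141, 0.001, 1.552]
contact_force: [0.3, -0.0, -0.7]
opening: 0.0921
grip_force: 0.0
```

Emit:
{"method": "jog_arm", "body": {"plan": [[0,0.5,0,0,1],[0,1,0,0,1]]}}

```text
time: 1.9
tool_pos: [0.4023, 0.0785, 0.2268]
tool_rot: [3.141, 0.001, 1.553]
contact_force: [2.1, -0.7, 0.7]
opening: 0.0919
grip_force: 0.0
```

Emit:
{"method": "jog_arm", "body": {"plan": [[0,0.5,0,0,1],[0,1,0,0,1]]}}

```text
time: 2.1
tool_pos: [0.4026, 0.1587, 0.2268]
tool_rot: [3.141, 0.001, 1.553]
contact_force: [1.3, -0.7, 1.0]
opening: 0.0918
grip_force: 0.0
```

Emit:
{"method": "jog_arm", "body": {"plan": [[0,0.5,0,0,1],[0,1,0,0,1]]}}

```text
time: 2.3
tool_pos: [0.4029, 0.2389, 0.2267]
tool_rot: [3.141, 0.001, 1.553]
contact_force: [0.2, -0.4, -0.8]
opening: 0.0918
grip_force: 0.0
```

Emit:
{"method": "jog_arm", "body": {"plan": [[0,0.5,0,0,1],[0,1,0,0,1],[0,1,0,0,1],[0,1,0,0,1]]}}

```text
time: 2.7
tool_pos: [0.4026, 0.3179, 0.2261]
tool_rot: [-3.141, 0.001, 1.556]
contact_force: [0.2, 0.1, -0.0]
opening: 0.092
grip_force: 0.0
```

Emit:
{"method": "jog_arm", "body": {"plan": [[0.03,0.575,0,0,1],[0.03,0.575,-0.5,0,1],[0.03,0.575,-0.95,0,1],[0.03,0.575,-0.95,0,1]]}}

```text
time: 3.1
tool_pos: [0.4026, 0.3612, 0.1465]
tool_rot: [-3.134, 0.006, 1.554]
contact_force: [0.0, -0.5, 0.5]
opening: 0.0918
grip_force: 0.0
```

Emit:
{"method": "jog_arm", "body": {"plan": [[0,0,-0.3,0,1],[0,0,-0.6,0,1],[0,0,-0.8,0,1],[0,0,-0.94,0,1],[0,0,-0.94,0,1],[0,0,-0.94,0,1]]}}

```text
time: 3.7
tool_pos: [0.4051, 0.3646, 0.0768]
tool_rot: [3.14, -0.001, 1.556]
contact_force: [0.3, 0.1, -0.7]
opening: 0.0915
grip_force: 0.0
```

```bash
python3 - <<'E'
from h import *
a=cams.read_camera("scene");cv2.imwrite("pics/s1.png",a);crop("s",a,185,180,175,150,4,"pics/s1c.png")
E
```

```text
(no output)
```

View pics/s1c.png

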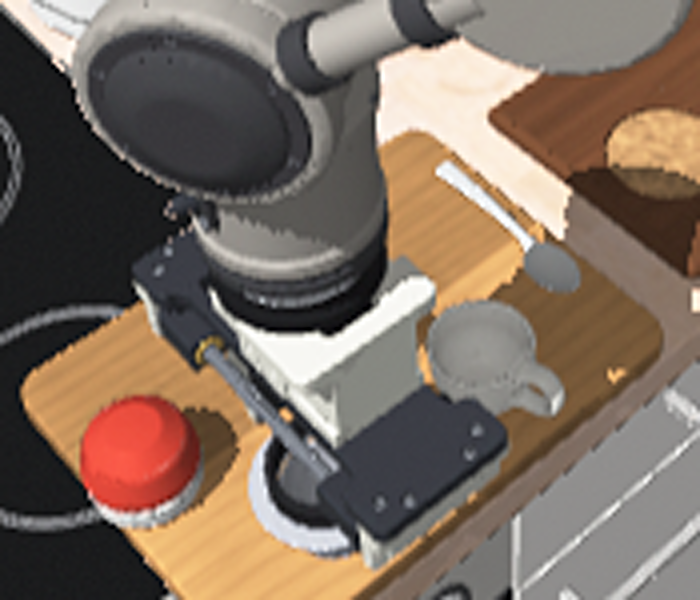

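The gripper straddles the infuser: its ring is visible at crop (300,500), with the fingers fore and aft. Nothing has been disturbed. I'll lower slightly and grip.

Emit:
{"method": "jog_arm", "body": {"plan": [[0,0,-0.035,0,1],[0,0,-0.035,0,0.2],[0,0,-0.035,0,0],[0,0,-0.035,0,-0.2],[0,0,-0.035,0,-0.2],[0,0,-0.035,0,-0.2],[0,0,-0.035,0,-0.2],[0,0,-0.035,0,-0.2]], "squeeze": 15}}

```text
time: 4.55
tool_pos: [0.4043, 0.3648, 0.073]
tool_rot: [3.141, -0.0, 1.557]
contact_force: [0.6, -0.8, 3.7]
opening: 0.0778
grip_force: 15.0
```

Emit:
{"method": "jog_arm", "body": {"plan": [[0,0,0.1,0,-0.2],[0,0,0.3,0,-0.2],[0,0,0.6,0,-0.2],[0,0,0.9,0,-0.2],[0,0,1,0,-0.2],[0,0,1,0,-0.2]]}}

```text
time: 5.15
tool_pos: [0.4044, 0.3649, 0.1536]
tool_rot: [3.14, -0.001, 1.558]
contact_force: [-0.3, 0.2, -0.9]
opening: 0.0782
grip_force: 15.0
```

Opening 78 mm means the tips caught the flange, not the collar. I'll set it back and regrasp higher.

Emit:
{"method": "jog_arm", "body": {"plan": [[0,0,-0.4,0,-0.2],[0,0,-0.8,0,-0.2],[0,0,-0.95,0,-0.2],[0,0,-0.99,0,-0.2],[0,0,-0.995,0,-0.2],[0,0,-0.995,0,-0.2]]}}

```text
time: 5.75
tool_pos: [0.4048, 0.3651, 0.074]
tool_rot: [3.14, -0.001, 1.557]
contact_force: [0.3, -0.2, -0.8]
opening: 0.078
grip_force: 15.0
```

Emit:
{"method": "jog_arm", "body": {"plan": [[0,0,0,0,1],[0,0,0,0,1],[0,0,0,0,1],[0,0,0.07,0,1],[0,0,0.07,0,1],[0,0,0.07,0,0.2],[0,0,0.07,0,-0.2],[0,0,0.07,0,-0.2],[0,0,0.07,0,-0.2],[0,0,0.07,0,-0.2],[0,0,0.07,0,-0.2]]}}

```text
time: 6.85
tool_pos: [0.4041, 0.3647, 0.0787]
tool_rot: [3.142, 0.0, 1.557]
contact_force: [0.7, -0.0, -0.4]
opening: 0.0585
grip_force: 14.9
```

Emit:
{"method": "jog_arm", "body": {"plan": [[0,0,0.1,0,-0.2],[0,0,0.4,0,-0.2],[0,0,0.7,0,-0.2],[0,0,1,0,-0.2],[0,0,1,0,-0.2]]}}

```text
time: 7.35
tool_pos: [0.4056, 0.3658, 0.1624]
tool_rot: [3.136, -0.004, 1.558]
contact_force: [-0.4, -0.7, -1.5]
opening: 0.0583
grip_force: 14.9
```

Emit:
{"method": "jog_arm", "body": {"plan": [[0,-0.3,0.2,0,-0.2],[0.1,-0.6,0.3,0,-0.2],[0.15,-1,0.3,0,-0.2]]}}

```text
time: 7.65
tool_pos: [0.4166, 0.2846, 0.1832]
tool_rot: [3.14, -0.001, 1.559]
contact_force: [0.7, -0.6, -1.1]
opening: 0.0586
grip_force: 14.9
```

Emit:
{"method": "jog_arm", "body": {"plan": [[0,-0.3,0,0,-0.2],[0.1,-0.6,0,0,-0.2],[0.15,-1,0,0,-0.2]]}}

```text
time: 7.95
tool_pos: [0.428, 0.204, 0.1821]
tool_rot: [-3.141, 0.0, 1.558]
contact_force: [0.5, -0.5, -0.4]
opening: 0.0581
grip_force: 14.9
```

```bash
python3 - <<'E'
from h import *
a=cams.read_camera("scene");cv2.imwrite("pics/s2.png",a);crop("s",a,180,80,260,200,3,"pics/s2c.png")
E
```

```text
(no output)
```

View pics/s2c.png

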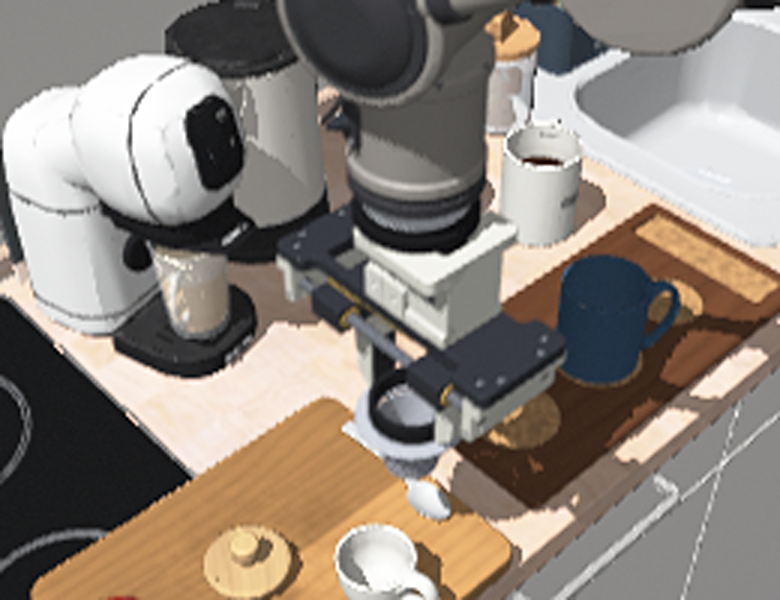

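Infuser hangs upright in the gripper at crop (405,410), gripped on the collar. Carrying on to the mug.

Emit:
{"method": "jog_arm", "body": {"plan": [[0,-0.3,0,0,-0.2],[0.1,-0.6,0,0,-0.2],[0.15,-1,0,0,-0.2]]}}

```text
time: 8.3
tool_pos: [0.44, 0.1242, 0.1821]
tool_rot: [-3.141, -0.0, 1.558]
contact_force: [0.6, 0.3, -1.2]
opening: 0.0584
grip_force: 14.9
```

Emit:
{"method": "jog_arm", "body": {"plan": [[0,-0.3,0,0,-0.2],[0.1,-0.6,0,0,-0.2],[0.15,-1,0,0,-0.2]]}}

```text
time: 8.6
tool_pos: [0.452, 0.0442, 0.1822]
tool_rot: [-3.141, -0.0, 1.558]
contact_force: [-0.1, 0.3, -0.2]
opening: 0.0585
grip_force: 14.9
```

Emit:
{"method": "jog_arm", "body": {"plan": [[0,-0.3,0,0,-0.2],[0.1,-0.6,0,0,-0.2],[0.15,-1,0,0,-0.2]]}}

```text
time: 8.9
tool_pos: [0.4639, -0.0358, 0.1821]
tool_rot: [-3.141, -0.001, 1.558]
contact_force: [-0.1, -0.3, -1.1]
opening: 0.0583
grip_force: 14.9
```

Emit:
{"method": "jog_arm", "body": {"plan": [[0.04,-0.2,0,0,-0.2],[0.075,-0.36,0,0,-0.2],[0.075,-0.36,0,0,-0.2],[0.075,-0.36,0,0,-0.2],[0.075,-0.36,0,0,-0.2]]}}

```text
time: 9.4
tool_pos: [0.4698, -0.0632, 0.1826]
tool_rot: [-3.141, -0.0, 1.558]
contact_force: [-0.1, 0.9, -0.1]
opening: 0.0586
grip_force: 14.9
```

```bash
python3 - <<'E'
from h import *
from cell import readout
print(readout.observe()["tool_pos"])
a=cams.read_camera("scene");cv2.imwrite("pics/s3.png",a);crop("s",a,300,80,150,150,4,"pics/s3c.png")
E
```

```text
[ 0.46980627 -0.06322464  0.1826032 ]
```

View pics/s3c.png

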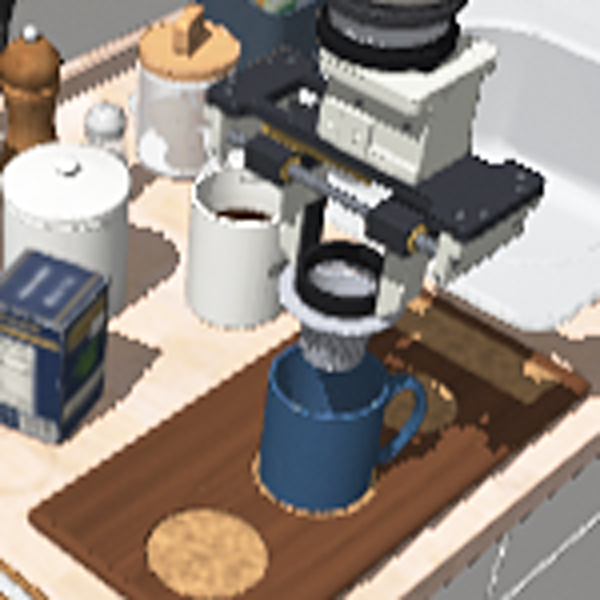

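Infuser sits right above the mug: collar centre is about crop (341,276), strainer bottom about (334,358), mug rim centre about (330,380).

```bash
python3 - <<'E'
from h import *
f=lambda u,v,z:np.round(cast("scene",(300+(u+.5)/4-.5,80+(v+.5)/4-.5),z/1e3)*1e3,1)
print(f(341,274,191),f(334,356,126),f(337,302,175))
E
```

```text
[473.  -61.9 191. ] [470.6 -64.8 126. ] [468.8 -56.3 175. ]
```

Emit:
{"method": "jog_arm", "body": {"plan": [[0,-0.02,-0.15,0,-0.2],[0,-0.02,-0.3,0,-0.2],[0,-0.02,-0.45,0,-0.2],[0,-0.02,-0.6,0,-0.2],[0,-0.02,-0.68,0,-0.2],[0,-0.02,-0.74,0,-0.2],[0,-0.02,-0.76,0,-0.2],[0,-0.02,-0.76,0,-0.2]]}}

```text
time: 10.25
tool_pos: [0.4702, -0.0656, 0.1221]
tool_rot: [3.141, 0.0, 1.558]
contact_force: [0.1, -0.3, -1.0]
opening: 0.0581
grip_force: 14.9
```

Emit:
{"method": "jog_arm", "body": {"plan": [[0,0,-0.01,0,-0.2],[0,0,-0.02,0,-0.2],[0,0,-0.03,0,-0.2],[0,0,-0.03,0,-0.2]]}}

```text
time: 10.65
tool_pos: [0.4701, -0.0658, 0.1196]
tool_rot: [3.141, 0.0, 1.557]
contact_force: [0.3, 0.2, 0.4]
opening: 0.0583
grip_force: 14.9
```

Emit:
{"method": "jog_arm", "body": {"plan": [[0,0,0,0,0.6],[0,0,0,0,0.6],[0,0,0,0,0.6],[0,0,0.2,0,0.6],[0,0,0.6,0,0.6],[0,0,1,0,0.6],[0,0,1,0,0.6]]}}

```text
time: 11.35
tool_pos: [0.4723, -0.0664, 0.2036]
tool_rot: [3.134, 0.002, 1.558]
contact_force: [0.6, -0.1, 0.0]
opening: 0.0735
grip_force: 0.0
```

```bash
python3 - <<'E'
from h import *
print(cast("scene",(262,193),.03),cast("scene",(225,202),.02),cast("scene",(262,143),.15))
a=cams.read_camera("scene");crop("s",a,300,80,150,150,4,"pics/s4c.png")
E
```

```text
[0.69436626 0.15830357 0.03      ] [0.74345269 0.2464804  0.02      ] [0.73784879 0.11087077 0.15      ]
```

View pics/s4c.png

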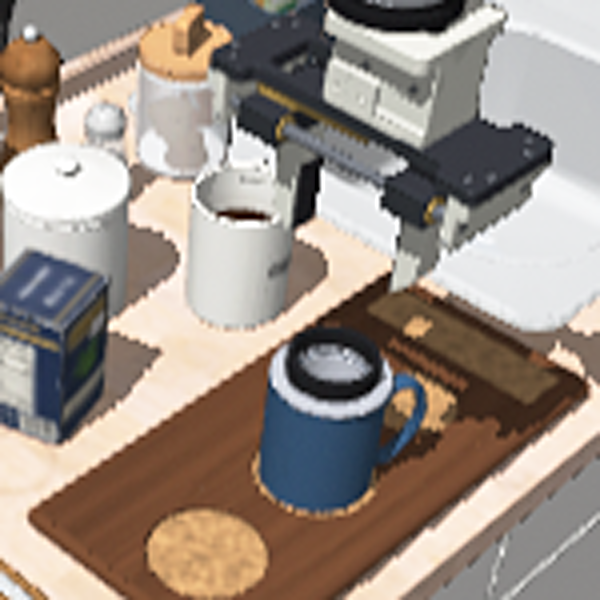

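The infuser now hangs level in the mug, with the flange on the rim and the collar centre at crop (333,365). Next, the lid.

Emit:
{"method": "jog_arm", "body": {"plan": [[0,0.5,0,0,0.4],[0.08,1,0,0,0.4]]}}

```text
time: 11.6
tool_pos: [0.4755, 0.0145, 0.1985]
tool_rot: [-3.14, -0.0, 1.554]
contact_force: [0.6, -0.6, 0.3]
opening: 0.0655
grip_force: 0.0
```

Emit:
{"method": "jog_arm", "body": {"plan": [[0,0.5,0,0,0.4],[0.08,1,0,0,0.4]]}}

```text
time: 11.8
tool_pos: [0.4817, 0.0956, 0.1983]
tool_rot: [-3.139, 0.0, 1.557]
contact_force: [0.6, -0.5, 0.1]
opening: 0.0639
grip_force: 0.0
```

Emit:
{"method": "jog_arm", "body": {"plan": [[0,0.5,0,0,0.4],[0.08,1,0,0,0.4]]}}

```text
time: 12.0
tool_pos: [0.4881, 0.1758, 0.1982]
tool_rot: [-3.139, 0.001, 1.558]
contact_force: [0.7, -1.5, 0.5]
opening: 0.0641
grip_force: 0.0
```

Emit:
{"method": "jog_arm", "body": {"plan": [[0,0.5,0,0,0.4],[0.09,1,0,0,0.4]]}}

```text
time: 12.2
tool_pos: [0.4953, 0.2558, 0.1981]
tool_rot: [-3.139, 0.001, 1.558]
contact_force: [0.7, -0.4, -0.3]
opening: 0.0643
grip_force: 0.0
```

Emit:
{"method": "jog_arm", "body": {"plan": [[0,0.5,0,0,0.4],[0,0.69,-0.3,0,0.4],[0,0.69,-0.7,0,0.4],[0,0.69,-0.95,0,0.4],[0,0.69,-0.95,0,0.4],[0,0.69,-0.95,0,0.4],[0,0.69,-0.95,0,0.4]]}}

```text
time: 12.9
tool_pos: [0.4972, 0.3096, 0.1246]
tool_rot: [3.14, -0.001, 1.557]
contact_force: [0.2, 0.6, 0.9]
opening: 0.064
grip_force: 0.0
```

Emit:
{"method": "jog_arm", "body": {"plan": [[0,0,-0.3,0,0.4],[0,0,-0.6,0,0.4],[0,0,-0.85,0,0.4],[0,0,-0.97,0,0.4],[0,0,-1,0,0.4],[0,0,-1,0,0.4]]}}

```text
time: 13.5
tool_pos: [0.4971, 0.3097, 0.0444]
tool_rot: [3.14, -0.001, 1.557]
contact_force: [0.7, 0.2, 0.5]
opening: 0.0641
grip_force: 0.0
```

Emit:
{"method": "jog_arm", "body": {"plan": [[0,0,0,0,-0.8],[0,0,0,0,-0.8],[0,0,0,0,-0.8],[0,0,0,0,-0.8],[0,0,0,0,-0.8],[0,0,0,0,-0.8],[0,0,0,0,-0.8],[0,0,0,0,-0.8]]}}

```text
time: 14.3
tool_pos: [0.4965, 0.3095, 0.0436]
tool_rot: [3.142, 0.0, 1.557]
contact_force: [-0.4, -0.5, 1.1]
opening: 0.0208
grip_force: 15.0
```

Emit:
{"method": "jog_arm", "body": {"plan": [[0,0,0.2,0,-0.8],[0,0,0.6,0,-0.8],[0,0,1,0,-0.8],[0,0,1,0,-0.8]]}}

```text
time: 14.7
tool_pos: [0.4989, 0.3106, 0.128]
tool_rot: [3.134, -0.004, 1.558]
contact_force: [-0.0, 0.6, -0.5]
opening: 0.0209
grip_force: 15.0
```

```bash
python3 - <<'E'
from h import *
a=cams.read_camera("scene");crop("s",a,190,150,170,150,4,"pics/s5c.png")
E
```

```text
(no output)
```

View pics/s5c.png

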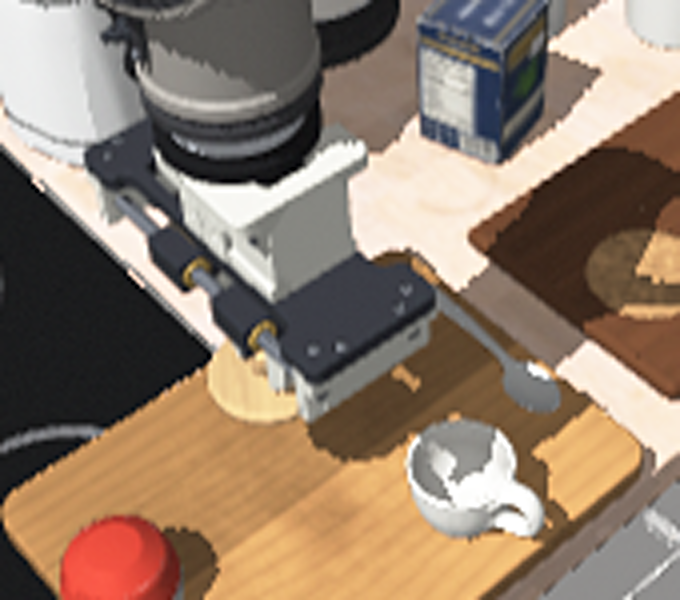

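Lid is lifted level at crop (255,385). Carrying it to the mug.

```bash
python3 - <<'E'
from h import *
f=lambda u,v,z:np.round(cast("scene",(300+(u+.5)/4-.5,80+(v+.5)/4-.5),z/1e3)*1e3,1)
print(f(333,365,128),f(331,388,112))
E
```

```text
[464.  -55.6 128. ] [461.2 -53.3 112. ]
```

Emit:
{"method": "jog_arm", "body": {"plan": [[0,0,0.4,0,-0.8],[0,-0.3,0.75,0,-0.8],[0,-0.6,0.75,0,-0.8],[-0.08,-1,0.75,0,-0.8]]}}

```text
time: 15.15
tool_pos: [0.4902, 0.2291, 0.1829]
tool_rot: [3.141, -0.0, 1.559]
contact_force: [1.3, -1.0, -0.4]
opening: 0.0209
grip_force: 15.0
```

Emit:
{"method": "jog_arm", "body": {"plan": [[0,-0.3,0,0,-0.8],[0,-0.6,0,0,-0.8],[-0.08,-1,0,0,-0.8]]}}

```text
time: 15.45
tool_pos: [0.4833, 0.1487, 0.1821]
tool_rot: [-3.14, 0.0, 1.558]
contact_force: [1.6, -0.1, -0.5]
opening: 0.0207
grip_force: 15.0
```

Emit:
{"method": "jog_arm", "body": {"plan": [[0,-0.3,0,0,-0.8],[0,-0.6,0,0,-0.8],[-0.08,-1,0,0,-0.8]]}}

```text
time: 15.75
tool_pos: [0.4769, 0.0688, 0.1822]
tool_rot: [-3.14, -0.0, 1.558]
contact_force: [1.3, -0.1, -0.6]
opening: 0.0209
grip_force: 15.0
```

Emit:
{"method": "jog_arm", "body": {"plan": [[0,-0.3,0,0,-0.8],[0,-0.6,0,0,-0.8],[-0.09,-1,0,0,-0.8]]}}

```text
time: 16.05
tool_pos: [0.4697, -0.0111, 0.1822]
tool_rot: [-3.14, -0.001, 1.558]
contact_force: [-0.2, -1.7, -1.0]
opening: 0.021
grip_force: 15.0
```

Emit:
{"method": "jog_arm", "body": {"plan": [[0,-0.3,0,0,-0.8],[0,-0.6,0,0,-0.8],[0,-0.69,0,0,-0.8],[0,-0.69,0,0,-0.8],[0,-0.69,0,0,-0.8],[0,-0.69,0,0,-0.8]]}}

```text
time: 16.65
tool_pos: [0.4699, -0.0647, 0.1833]
tool_rot: [-3.141, -0.0, 1.559]
contact_force: [0.8, -0.0, 0.2]
opening: 0.0211
grip_force: 15.0
```

```bash
python3 - <<'E'
from h import *
a=cv2.imread("pics/s4c.png"); m=(a.max(2)<75).astype(np.uint8); m[:300]=0;m[420:]=0;m[:,:270]=0;m[:,400:]=0
k,l,st,c=cv2.connectedComponentsWithStats(m);i=1+st[1:,4].argmax();print("mask bbox",st[i])
P=[]
for z in(.112,.128):
  for t in np.linspace(0,2*np.pi,73): P.append((proj("scene",(.470+.03*np.cos(t),-.0655+.03*np.sin(t),z))-[300,80]+.5)*4-.5)
  P_=np.array(P);print(z,P_.min(0),P_.max(0))
F=np.array([(proj("scene",(.470+.0395*np.cos(t),-.0655+.0395*np.sin(t),.110))-[300,80]+.5)*4-.5 for t in np.linspace(0,6.28,73)]);print("flange",F.min(0),F.max(0))
b=cams.read_camera("scene");crop("s",b,320,110,100,100,6,"pics/s6c.png")
E
```

```text
mask bbox [ 286  300  114  101 5623]
0.112 [285.50124492 342.43208174] [380.16477918 404.18848114]
0.128 [285.50124492 323.35070208] [383.77538733 404.18848114]
flange [270.30404439 335.48060249] [394.7744532  416.83554672]
```

View pics/s6c.png

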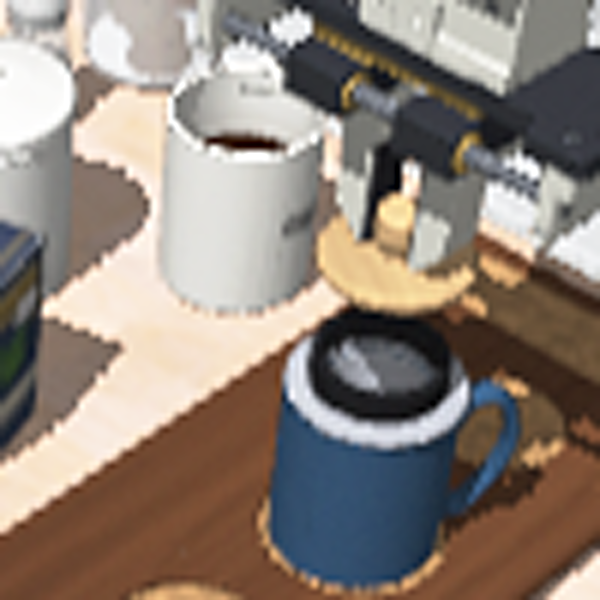

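The predicted collar outline (286–384, 323–404) matches what I saw, so the infuser is where expected. The lid hovers level above it. Lowering.

Emit:
{"method": "jog_arm", "body": {"plan": [[0,-0.01,-0.1,0,-0.8],[0,-0.01,-0.2,0,-0.8],[0,-0.01,-0.3,0,-0.8],[0,-0.01,-0.4,0,-0.8],[0,-0.01,-0.46,0,-0.8],[0,-0.01,-0.49,0,-0.8],[0,-0.01,-0.49,0,-0.8]]}}

```text
time: 17.4
tool_pos: [0.47, -0.0665, 0.144]
tool_rot: [-3.141, -0.0, 1.557]
contact_force: [-0.1, 0.6, -1.1]
opening: 0.0211
grip_force: 15.0
```

Emit:
{"method": "jog_arm", "body": {"plan": [[0,0,-0.01,0,-0.8],[0,0,-0.02,0,-0.8],[0,0,-0.03,0,-0.8],[0,0,-0.03,0,-0.8]]}}

```text
time: 17.8
tool_pos: [0.4701, -0.0665, 0.142]
tool_rot: [3.141, 0.0, 1.557]
contact_force: [0.2, 0.3, -0.8]
opening: 0.0207
grip_force: 15.0
```

Emit:
{"method": "jog_arm", "body": {"plan": [[0,0,-0.01,0,-0.8],[0,0,-0.01,0,-0.4],[0,0,-0.01,0,0],[0,0,-0.01,0,0.3],[0,0,0.1,0,0.3],[0,0,0.4,0,0.3],[0,0,0.8,0,0.3],[0,0,0.8,0,0.3]]}}

```text
time: 18.6
tool_pos: [0.4723, -0.0672, 0.2104]
tool_rot: [3.133, 0.002, 1.558]
contact_force: [0.8, 0.1, 0.8]
opening: 0.0596
grip_force: 0.0
```

Emit:
{"method": "jog_arm", "body": {"plan": [[0.02,0.5,0,-0.09,1],[0.05,1,0,-0.18,1]]}}

```text
time: 18.8
tool_pos: [0.474, 0.0116, 0.2062]
tool_rot: [3.141, -0.0, 1.274]
contact_force: [0.7, 0.3, 0.0]
opening: 0.0712
grip_force: 0.0
```

Emit:
{"method": "jog_arm", "body": {"plan": [[0.02,0.5,0,-0.09,1],[0.05,1,0,-0.18,1]]}}

```text
time: 19.0
tool_pos: [0.4777, 0.0906, 0.206]
tool_rot: [3.141, 0.0, 1.001]
contact_force: [0.8, -0.6, -0.9]
opening: 0.0869
grip_force: 0.0
```

Emit:
{"method": "jog_arm", "body": {"plan": [[0.02,0.5,0,-0.09,1],[0.05,1,0,-0.18,1]]}}

```text
time: 19.2
tool_pos: [0.4817, 0.1701, 0.206]
tool_rot: [3.141, 0.0, 0.721]
contact_force: [0.5, 0.0, -1.1]
opening: 0.0914
grip_force: 0.0
```

Emit:
{"method": "jog_arm", "body": {"plan": [[0.02,0.5,0,-0.09,1],[0.05,1,0,-0.18,1]]}}

```text
time: 19.4
tool_pos: [0.4856, 0.2502, 0.2059]
tool_rot: [3.141, 0.0, 0.438]
contact_force: [0.2, -0.1, 0.1]
opening: 0.0914
grip_force: 0.0
```

Emit:
{"method": "jog_arm", "body": {"plan": [[0.02,0.5,0,-0.09,1],[0.05,1,0,-0.18,1],[0.05,1,0,-0.25,1]]}}

```text
time: 19.7
tool_pos: [0.4893, 0.3329, 0.2053]
tool_rot: [-3.14, 0.0, 0.05]
contact_force: [-0.0, -1.3, -0.2]
opening: 0.0918
grip_force: 0.0
```

Emit:
{"method": "jog_arm", "body": {"plan": [[0.04,0.5,0,0,1],[0.09,1,0,0,1],[0.09,1,0,0,1],[0.09,1,0,0,1]]}}

```text
time: 20.1
tool_pos: [0.4967, 0.409, 0.2051]
tool_rot: [3.141, 0.001, 0.053]
contact_force: [-0.3, 0.1, -0.1]
opening: 0.0917
grip_force: 0.0
```

```bash
python3 - <<'E'
from h import *
b=cams.read_camera("scene");cv2.imwrite("pics/s7.png",b);crop("s",b,320,110,100,100,6,"pics/s7c.png")
E
```

```text
(no output)
```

View pics/s7.png

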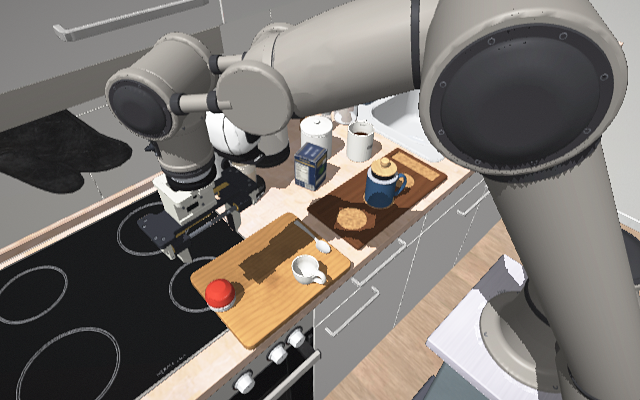

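Lid sits on the infuser at (382,168), and the timer is undisturbed at (219,293). Descending on the timer.

Emit:
{"method": "jog_arm", "body": {"plan": [[0,0.16,-0.4,-0.03,1],[0,0.16,-0.8,-0.03,1],[0,0.16,-1,-0.03,1],[0,0.16,-1,-0.03,1]]}}

```text
time: 20.55
tool_pos: [0.496, 0.4191, 0.1233]
tool_rot: [3.138, 0.005, 0.003]
contact_force: [-0.3, 0.9, -0.2]
opening: 0.0919
grip_force: 0.0
```

Emit:
{"method": "jog_arm", "body": {"plan": [[0,0,-0.4,0,1],[0,0,-0.7,0,1],[0,0,-0.95,0,1],[0,0,-1,0,1],[0,0,-1.0,0,1],[0,0,-1.0,0,1]]}}

```text
time: 21.15
tool_pos: [0.4983, 0.4217, 0.0479]
tool_rot: [-3.14, -0.003, 0.004]
contact_force: [-0.0, 0.0, 0.4]
opening: 0.0915
grip_force: 0.0
```

Emit:
{"method": "jog_arm", "body": {"plan": [[0,0,-0.1,0,1],[0,0,-0.18,0,1],[0,0,-0.2,0,1],[0,0,-0.2,0,0.3],[0,0,-0.2,0,0],[0,0,-0.2,0,0],[0,0,-0.2,0,0],[0,0,-0.2,0,0],[0,0,-0.2,0,0],[0,0,-0.2,0,0],[0,0,-0.2,0,0]]}}

```text
time: 22.25
tool_pos: [0.4973, 0.4215, 0.0301]
tool_rot: [-3.141, -0.0, 0.004]
contact_force: [-0.9, 1.0, 1.4]
opening: 0.0599
grip_force: 15.0
```

Emit:
{"method": "jog_arm", "body": {"plan": [[0,0,0.2,0,0],[0,0,0.6,0,0],[0,0,1,0,0],[0,0,1,0,0]]}}

```text
time: 22.65
tool_pos: [0.4994, 0.4228, 0.1149]
tool_rot: [-3.137, -0.007, 0.004]
contact_force: [0.4, 1.4, 0.9]
opening: 0.06
grip_force: 15.0
```

Emit:
{"method": "jog_arm", "body": {"plan": [[0,-0.3,0,0.09,0],[-0.04,-0.6,0,0.18,0],[-0.07,-1,0,0.25,0]]}}

```text
time: 22.95
tool_pos: [0.4907, 0.3408, 0.1088]
tool_rot: [3.142, 0.001, 0.403]
contact_force: [0.3, -0.5, -1.5]
opening: 0.0594
grip_force: 15.0
```

Emit:
{"method": "jog_arm", "body": {"plan": [[0,-0.3,0,0.09,0],[-0.04,-0.6,0,0.18,0],[-0.07,-1,0,0.25,0]]}}

```text
time: 23.25
tool_pos: [0.4853, 0.2606, 0.109]
tool_rot: [-3.141, 0.001, 0.795]
contact_force: [0.7, -0.3, -1.0]
opening: 0.0598
grip_force: 15.0
```

Emit:
{"method": "jog_arm", "body": {"plan": [[0,-0.3,0,0.09,0],[-0.04,-0.6,0,0.18,0],[-0.07,-1,0,0.25,0]]}}

```text
time: 23.55
tool_pos: [0.4797, 0.1806, 0.1091]
tool_rot: [-3.141, 0.001, 1.188]
contact_force: [-0.3, -1.2, -1.7]
opening: 0.0595
grip_force: 15.0
```

Emit:
{"method": "jog_arm", "body": {"plan": [[0,-0.3,0,0.09,0],[-0.04,-0.6,0,0.18,0],[-0.1,-1,0,0.25,0],[-0.1,-1,0,0.25,0]]}}

```text
time: 23.95
tool_pos: [0.4712, 0.0986, 0.1091]
tool_rot: [-3.139, 0.001, 1.575]
contact_force: [-0.3, -0.5, -0.1]
opening: 0.0596
grip_force: 15.0
```

Emit:
{"method": "jog_arm", "body": {"plan": [[0,-0.3,0,0,0],[0,-0.6,0,0,0],[0,-0.75,0,0,0],[0,-0.75,0,0,0],[0,-0.75,0,0,0]]}}

```text
time: 24.45
tool_pos: [0.4723, 0.042, 0.1098]
tool_rot: [-3.141, -0.0, 1.574]
contact_force: [1.0, -0.4, -1.3]
opening: 0.0595
grip_force: 15.0
```

Emit:
{"method": "jog_arm", "body": {"plan": [[-0.01,-0.01,-0.3,0,0],[-0.01,-0.01,-0.6,0,0],[-0.01,-0.01,-0.8,0,0],[-0.01,-0.01,-0.95,0,0],[-0.01,-0.01,-0.99,0,0],[-0.01,-0.01,-0.99,0,0]]}}

```text
time: 25.05
tool_pos: [0.4714, 0.0413, 0.0305]
tool_rot: [-3.141, -0.0, 1.575]
contact_force: [0.7, 0.0, -1.1]
opening: 0.0595
grip_force: 15.0
```

Emit:
{"method": "jog_arm", "body": {"plan": [[0,0,-0.02,0,0],[0,0,-0.04,0,0],[0,0,-0.04,0,0]]}}

```text
time: 25.35
tool_pos: [0.4718, 0.0406, 0.0278]
tool_rot: [3.141, 0.0, 1.575]
contact_force: [0.2, 0.2, -1.8]
opening: 0.0596
grip_force: 15.0
```

Emit:
{"method": "jog_arm", "body": {"plan": [[0,0,-0.01,0,0],[0,0,-0.02,0,0],[0,0,-0.02,0,0],[0,0,-0.02,0,0.6],[0,0,-0.02,0,0.9],[0,0,-0.02,0,0.9],[0,0,-0.02,0,0.9]]}}

```text
time: 26.05
tool_pos: [0.4717, 0.0405, 0.026]
tool_rot: [3.141, 0.0, 1.575]
contact_force: [-0.0, 0.6, -0.5]
opening: 0.0854
grip_force: 0.0
```

Emit:
{"method": "jog_arm", "body": {"plan": [[0,0,0.2,0,0.9],[0,0,0.6,0,0.9],[0,0,1,0,0.9],[0,0,1,0,0.9]]}}

```text
time: 26.45
tool_pos: [0.4741, 0.0404, 0.1096]
tool_rot: [3.134, 0.001, 1.575]
contact_force: [-0.4, 0.2, 0.3]
opening: 0.0873
grip_force: 0.0
```

Emit:
{"method": "jog_arm", "body": {"plan": [[-0.12,0.5,0.2,-0.09,0.74],[-0.24,1,0.2,-0.18,0.74],[-0.24,1,0.2,-0.28,0.74]]}}

```text
time: 26.75
tool_pos: [0.451, 0.1235, 0.1218]
tool_rot: [-3.141, -0.001, 1.149]
contact_force: [-0.4, -0.7, -0.6]
opening: 0.0803
grip_force: 0.0
```

Emit:
{"method": "jog_arm", "body": {"plan": [[-0.12,0.5,0,-0.09,0.74],[-0.24,1,0,-0.18,0.74],[-0.24,1,0,-0.28,0.74]]}}

```text
time: 27.05
tool_pos: [0.4317, 0.2036, 0.1213]
tool_rot: [-3.14, 0.0, 0.728]
contact_force: [-0.5, -1.2, -0.3]
opening: 0.0802
grip_force: 0.0
```

Emit:
{"method": "jog_arm", "body": {"plan": [[-0.12,0.33,0,-0.09,0.74],[-0.24,0.66,0,-0.18,0.74],[-0.24,0.66,0,-0.27,0.74],[-0.24,0.66,0,-0.3,0.74],[-0.24,0.66,0,-0.3,0.74]]}}

```text
time: 27.55
tool_pos: [0.4135, 0.2534, 0.1213]
tool_rot: [3.141, 0.001, 0.26]
contact_force: [-0.2, -0.1, 0.7]
opening: 0.0802
grip_force: 0.0
```

```bash
python3 - <<'E'
from h import *
from cell import readout
print(readout.observe()["tool_pos"],readout.observe()["tool_rot"])
b=cams.read_camera("scene");cv2.imwrite("pics/s8.png",b)
E
```

```text
[0.41348441 0.25343633 0.12126233] [3.14135153e+00 1.11802775e-03 2.60043191e-01]
```

View pics/s8.png

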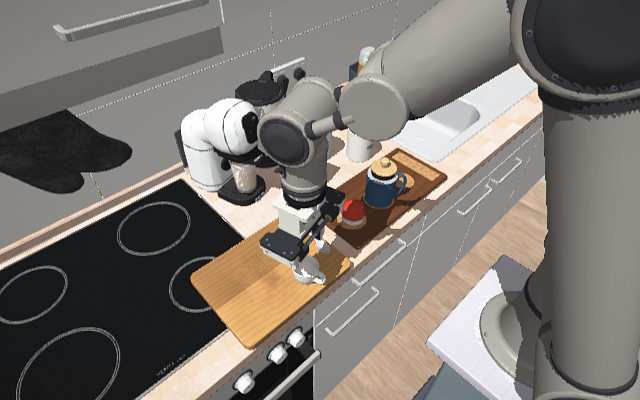

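Timer stands in the left recess (353,213). The gripper is over the cup (305,270), with the cup handle clear of the fingers. Descend and grip.

Emit:
{"method": "jog_arm", "body": {"plan": [[0,0,-0.3,0,0.74],[0,0,-0.6,0,0.74],[0,0,-0.8,0,0.74],[0,0,-0.93,0,0.74],[0,0,-0.93,0,0.74],[0,0,-0.93,0,0.74]]}}

```text
time: 28.2
tool_pos: [0.4143, 0.2534, 0.0478]
tool_rot: [3.142, -0.0, 0.26]
contact_force: [0.3, -0.0, 0.6]
opening: 0.0799
grip_force: 0.0
```

Emit:
{"method": "jog_arm", "body": {"plan": [[0,0,0,0,0.3],[0,0,0,0,0],[0,0,0,0,0],[0,0,0,0,0],[0,0,0,0,0],[0,0,0,0,0],[0,0,0,0,0]], "squeeze": 12}}

```text
time: 28.9
tool_pos: [0.4144, 0.2535, 0.0479]
tool_rot: [-3.142, -0.001, 0.26]
contact_force: [0.4, 1.3, 3.8]
opening: 0.0561
grip_force: 12.0
```

Emit:
{"method": "jog_arm", "body": {"plan": [[0,0,0.2,0,0],[0,0,0.5,0,0],[0,0,0.8,0,0],[0,0,1,0,0],[0,0,1,0,0],[0,0,1,0,0]]}}

```text
time: 29.5
tool_pos: [0.4135, 0.2531, 0.1269]
tool_rot: [3.141, 0.001, 0.26]
contact_force: [-0.3, -0.0, -0.5]
opening: 0.0557
grip_force: 12.0
```

```bash
python3 - <<'E'
from h import *
b=cams.read_camera("scene");crop("s",b,240,170,150,130,4,"pics/s9c.png")
E
```

```text
(no output)
```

View pics/s9c.png

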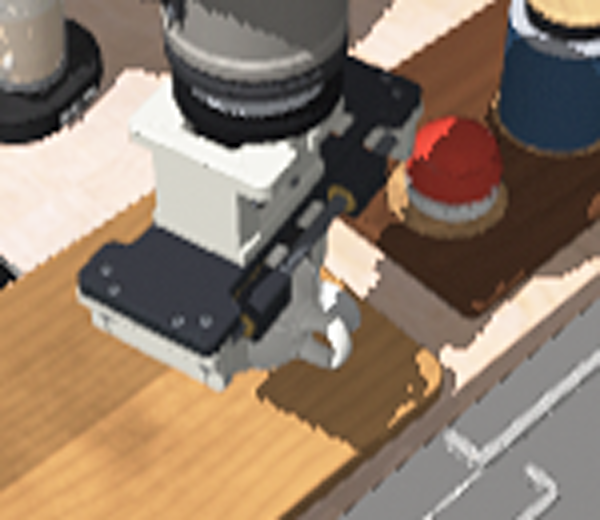

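Cup is held, with its handle visible at crop (340,330). The spoon is still hidden behind the gripper. Raising it over the mug's height and carrying it right while turning.

Emit:
{"method": "jog_arm", "body": {"plan": [[0,0,0.4,0.05,0],[0,-0.2,0.94,0.1,0],[0.05,-0.6,0.94,0.15,0],[0.12,-1,0.94,0.21,0]]}}

```text
time: 29.95
tool_pos: [0.4234, 0.1728, 0.2026]
tool_rot: [3.141, -0.0, 0.595]
contact_force: [0.9, -0.1, -1.5]
opening: 0.0561
grip_force: 12.0
```

Emit:
{"method": "jog_arm", "body": {"plan": [[0,-0.3,0,0.07,0],[0.05,-0.6,0,0.14,0],[0.15,-1,0,0.21,0]]}}

```text
time: 30.25
tool_pos: [0.4346, 0.0927, 0.2014]
tool_rot: [-3.139, 0.002, 0.925]
contact_force: [0.6, -0.6, -1.4]
opening: 0.0563
grip_force: 12.0
```

Emit:
{"method": "jog_arm", "body": {"plan": [[0,-0.3,0,0.07,0],[0.05,-0.6,0,0.14,0],[0.15,-1,0,0.21,0]]}}

```text
time: 30.55
tool_pos: [0.4467, 0.0129, 0.2013]
tool_rot: [-3.139, 0.0, 1.255]
contact_force: [0.5, -0.7, -1.5]
opening: 0.0557
grip_force: 12.0
```

Emit:
{"method": "jog_arm", "body": {"plan": [[0,-0.3,0,0.07,0],[0.05,-0.6,0,0.14,0],[0.15,-1,0,0.21,0]]}}

```text
time: 30.85
tool_pos: [0.4587, -0.067, 0.2013]
tool_rot: [-3.139, -0.001, 1.584]
contact_force: [-0.2, -0.1, -0.9]
opening: 0.0564
grip_force: 12.0
```

Emit:
{"method": "jog_arm", "body": {"plan": [[0,-0.3,0,0,0],[0.05,-0.6,0,0,0],[0.14,-1,0,0,0],[0.14,-1,0,0,0]]}}

```text
time: 31.25
tool_pos: [0.4709, -0.1496, 0.2011]
tool_rot: [-3.14, 0.0, 1.576]
contact_force: [-0.0, -0.1, -1.3]
opening: 0.0559
grip_force: 12.0
```

Emit:
{"method": "jog_arm", "body": {"plan": [[0,-0.2,0,0,0],[0,-0.32,0,0,0],[0,-0.32,0,0,0],[0,-0.32,0,0,0]]}}

```text
time: 31.65
tool_pos: [0.4706, -0.172, 0.2026]
tool_rot: [-3.141, -0.0, 1.579]
contact_force: [0.6, 0.6, -0.6]
opening: 0.0562
grip_force: 12.0
```

I've miscounted: that was 15 viewed pictures against a limit of 14. I won't view any more, and will check the rest by numbers from colour masks.

Emit:
{"method": "jog_arm", "body": {"plan": [[0,0,-0.4,0,0],[0,0,-0.8,0,0],[0,0,-1,0,0],[0,0,-1,0,0]]}}

```text
time: 32.05
tool_pos: [0.4694, -0.1708, 0.1207]
tool_rot: [-3.137, -0.003, 1.58]
contact_force: [-1.1, -0.2, -0.8]
opening: 0.0559
grip_force: 12.0
```

Emit:
{"method": "jog_arm", "body": {"plan": [[0,0,-0.3,0,0],[0,0,-0.6,0,0],[0,0,-0.8,0,0],[0,0,-0.9,0,0],[0,0,-0.94,0,0],[0,0,-0.94,0,0]]}}

```text
time: 32.65
tool_pos: [0.4713, -0.1724, 0.0482]
tool_rot: [3.141, 0.001, 1.579]
contact_force: [-0.2, -1.0, -0.8]
opening: 0.0562
grip_force: 12.0
```

Emit:
{"method": "jog_arm", "body": {"plan": [[0,0,-0.01,0,0],[0,0,-0.02,0,0],[0,0,-0.03,0,0],[0,0,-0.03,0,0]]}}

```text
time: 33.05
tool_pos: [0.4709, -0.1723, 0.0453]
tool_rot: [3.141, 0.0, 1.579]
contact_force: [-0.2, 0.0, -0.0]
opening: 0.0558
grip_force: 12.0
```

Emit:
{"method": "jog_arm", "body": {"plan": [[0,0,-0.01,0,0],[0,0,-0.02,0,0],[0,0,-0.02,0,0]]}}

```text
time: 33.35
tool_pos: [0.4707, -0.1722, 0.0434]
tool_rot: [-3.141, -0.0, 1.579]
contact_force: [-0.2, 0.0, -1.0]
opening: 0.0562
grip_force: 12.0
```

Emit:
{"method": "jog_arm", "body": {"plan": [[0,0,0,0,0.4],[0,0,0,0,0.7],[0,0,0,0,0.7],[0,0,0.2,0,0.7],[0,0,0.6,0,0.7],[0,0,1,0,0.7],[0,0,1,0,0.7]]}}

```text
time: 34.05
tool_pos: [0.4731, -0.1735, 0.1275]
tool_rot: [3.134, 0.004, 1.579]
contact_force: [-0.0, -0.3, 0.5]
opening: 0.0784
grip_force: 0.0
```

Emit:
{"method": "jog_arm", "body": {"plan": [[0,0,0.5,0,0.2],[0,0,1,0,0.2],[0,0,1,0,0.2]]}}

```text
time: 34.35
tool_pos: [0.4731, -0.1735, 0.208]
tool_rot: [3.133, 0.005, 1.579]
contact_force: [1.2, 0.5, 0.2]
opening: 0.0587
grip_force: 0.0
```

Emit:
{"method": "jog_arm", "body": {"plan": [[0,0.5,0,-0.09,0.2],[-0.08,1,0,-0.18,0.2],[-0.08,1,0,-0.25,0.2]]}}

```text
time: 34.65
tool_pos: [0.4628, -0.0884, 0.2023]
tool_rot: [-3.138, -0.001, 1.184]
contact_force: [-1.1, -1.2, -0.0]
opening: 0.0551
grip_force: 0.0
```

Emit:
{"method": "jog_arm", "body": {"plan": [[0,0.5,0,-0.09,0.2],[-0.08,1,0,-0.18,0.2],[-0.08,1,0,-0.25,0.2]]}}

```text
time: 34.95
tool_pos: [0.4565, -0.0087, 0.2023]
tool_rot: [-3.139, 0.001, 0.792]
contact_force: [0.3, -1.1, -0.0]
opening: 0.0552
grip_force: 0.0
```

Emit:
{"method": "jog_arm", "body": {"plan": [[0,0.5,0,-0.09,0.2],[-0.08,1,0,-0.18,0.2],[-0.08,1,0,-0.25,0.2]]}}

```text
time: 35.25
tool_pos: [0.4502, 0.0709, 0.2023]
tool_rot: [-3.14, 0.002, 0.399]
contact_force: [-0.3, -0.0, -0.3]
opening: 0.0551
grip_force: 0.0
```

Emit:
{"method": "jog_arm", "body": {"plan": [[0,0.5,0,-0.09,0.2],[-0.07,1,0,-0.18,0.2],[-0.07,1,0,-0.28,0.2],[-0.07,1,0,-0.28,0.2]]}}

```text
time: 35.65
tool_pos: [0.4452, 0.1487, 0.2023]
tool_rot: [3.141, 0.002, -0.038]
contact_force: [0.5, -0.3, 0.3]
opening: 0.0553
grip_force: 0.0
```

```bash
python3 - <<'E'
from h import *
from cell import readout
o=readout.observe();print(o["tool_pos"],o["tool_rot"])
s=cams.read_camera("scene");t=cams.read_camera("top");cv2.imwrite("pics/s10.png",s);cv2.imwrite("pics/t10.png",t)
# compare spoon region / white cup on tray, by bright low-saturation mask
for n,im,boxes in(("scene",s,{"spoon":(290,215,45,45),"cup":(395,150,40,50)}),("top",t,{"spoon":(270,190,32,50),"cup":(360,240,40,40)})):
    h=cv2.cvtColor(im,cv2.COLOR_BGR2HSV);m=((h[...,1]<60)&(h[...,2]>110)).astype(np.uint8)
    for k,(x,y,w,hh) in boxes.items():
        q,l,st,c=cv2.connectedComponentsWithStats(np.ascontiguousarray(m[y:y+hh,x:x+w]))
        for i in range(1,q):
            if st[i,4]>12: print(n,k,st[i]+[x,y,0,0,0],c[i]+[x,y])
E
```

```text
[0.44520519 0.14871255 0.20232381] [ 3.14111616e+00  1.81078188e-03 -3.84000934e-02]
scene spoon [296 215  39  32 433] [318.48267898 227.90300231]
scene spoon [294 220  36  34 245] [314.97959184 239.09795918]
scene cup [405 150  30  17 272] [424.23161765 155.39705882]
scene cup [397 162  21  22 277] [407.35018051 169.70036101]
scene cup [398 178   5   7  25] [400.44 180.64]
scene cup [422 190  13  10  70] [429.72857143 195.87142857]
top spoon [270 190  27  24 501] [281.64870259 199.96007984]
top spoon [276 218  13  14 100] [282.47 224.77]
top spoon [287 233  11   7  65] [292.29230769 236.23076923]
top spoon [274 235   7   5  21] [277.04761905 237.76190476]
top cup [373 253  11  15 105] [377.6952381  258.43809524]
top cup [386 257   7   8  29] [388.44827586 261.51724138]
```

Emit:
{"method": "jog_arm", "body": {"plan": [[0.01,0.2,-0.4,0,0.2],[0.01,0.2,-0.8,0,0.2],[0.01,0.2,-1,0,0.2],[0.01,0.2,-1,0,0.2]]}}

```text
time: 36.15
tool_pos: [0.4453, 0.1625, 0.1212]
tool_rot: [3.14, 0.005, -0.037]
contact_force: [0.3, -0.4, -0.6]
opening: 0.0552
grip_force: 0.0
```

Emit:
{"method": "jog_arm", "body": {"plan": [[0,0,-0.3,0,0.2],[0,0,-0.6,0,0.2],[0,0,-0.85,0,0.2],[0,0,-0.97,0,0.2],[0,0,-1,0,0.2],[0,0,-1,0,0.2]]}}

```text
time: 36.75
tool_pos: [0.4474, 0.1636, 0.0442]
tool_rot: [-3.142, -0.001, -0.039]
contact_force: [-0.4, 0.1, -0.1]
opening: 0.0551
grip_force: 0.0
```

Emit:
{"method": "jog_arm", "body": {"plan": [[0,0,-0.06,0,0.2],[0,0,-0.12,0,0.2],[0,0,-0.16,0,0.2],[0,0,-0.18,0,0.2],[0,0,-0.2,0,0.2],[0,0,-0.2,0,0.2]]}}

```text
time: 37.35
tool_pos: [0.4467, 0.1637, 0.0274]
tool_rot: [3.141, 0.0, -0.039]
contact_force: [0.2, -0.5, 0.4]
opening: 0.055
grip_force: 0.0
```

Emit:
{"method": "jog_arm", "body": {"plan": [[0,0,-0.02,0,0.2],[0,0,-0.025,0,0.2],[0,0,-0.025,0,-0.3],[0,0,-0.025,0,-0.7],[0,0,-0.025,0,-0.7],[0,0,-0.025,0,-0.7],[0,0,-0.025,0,-0.7],[0,0,-0.025,0,-0.7],[0,0,-0.025,0,-0.7],[0,0,-0.025,0,-0.7]], "squeeze": 10}}

```text
time: 38.35
tool_pos: [0.4484, 0.164, 0.027]
tool_rot: [-3.141, -0.004, -0.039]
contact_force: [-0.3, 0.4, 10.7]
opening: 0.0271
grip_force: 12.0
```

Emit:
{"method": "jog_arm", "body": {"plan": [[0,0,0.05,0,-0.7],[0,0,0.2,0,-0.7],[0,0,0.5,0,-0.7],[0,0,0.8,0,-0.7],[0,0,1,0,-0.7],[0,0,1,0,-0.7]]}}

```text
time: 38.95
tool_pos: [0.448, 0.164, 0.1074]
tool_rot: [-3.141, -0.004, -0.039]
contact_force: [-0.5, 1.2, -0.0]
opening: 0.0266
grip_force: 10.0
```

Emit:
{"method": "jog_arm", "body": {"plan": [[0,0,0.3,0,-0.7],[0,0,0.6,0,-0.7],[0,0,1,0,-0.7],[0,0,1,0,-0.7]]}}

```text
time: 39.35
tool_pos: [0.4486, 0.1641, 0.1881]
tool_rot: [-3.14, -0.006, -0.039]
contact_force: [0.0, -0.6, -0.0]
opening: 0.0267
grip_force: 10.0
```

```bash
python3 - <<'E'
from h import *
s=cams.read_camera("scene");cv2.imwrite("pics/s11.png",s);cv2.imwrite("pics/t11.png",cams.read_camera("top"))
h=cv2.cvtColor(s,cv2.COLOR_BGR2HSV);m=((h[...,1]<60)&(h[...,2]>80)).astype(np.uint8)
print("left at spot:",m[218:256,293:332].sum())
B=[proj("scene",(.447+d,.1637-.038*d,.183)) for d in(-.02,.05,.08,.11)]; print(np.round(B,1).tolist())
for d in np.arange(.03,.13,.01):
    p=proj("scene",(.447+d,.1637-.038*d,.185)); u,v=int(p[0]),int(p[1])
    print(round(d,2),u,v,"".join("#" if m[y,u] else "." for y in range(v-14,v+20)))
E
```

```text
left at spot: 348
[[331.9, 206.5], [310.1, 189.0], [301.3, 182.0], [292.8, 175.3]]
0.03 316 193 .......###..############..........
0.04 313 190 ...........#.....##########.......
0.05 310 188 ....................#.########....
0.06 307 186 ...................###############
0.07 304 183 ........................##########
0.08 301 181 ..................##.......#######
0.09 298 179 ............................######
0.1 295 176 ####.................###....######
0.11 292 174 #.....#.....................######
0.12 289 172 .......#...................#######
```

Grip opening 27 mm, so the spoon is held by the bowl. I'll raise it more and carry it over the tray, then check its tilt against the dark wood.

Emit:
{"method": "jog_arm", "body": {"plan": [[0,0,0.3,0,-0.7],[0,-0.2,0.5,0,-0.7],[0,-0.6,0.5,0,-0.7],[-0.02,-1,0.5,0.01,-0.7]]}}

```text
time: 39.85
tool_pos: [0.4446, 0.0831, 0.224]
tool_rot: [3.141, 0.002, -0.021]
contact_force: [0.9, 0.4, -0.2]
opening: 0.0263
grip_force: 10.0
```

Emit:
{"method": "jog_arm", "body": {"plan": [[0,-0.3,0,0,-0.7],[0,-0.6,0,0,-0.7],[-0.02,-1,0,0.01,-0.7]]}}

```text
time: 40.15
tool_pos: [0.4427, 0.0033, 0.2235]
tool_rot: [-3.141, 0.003, -0.006]
contact_force: [0.3, 0.7, 0.0]
opening: 0.0265
grip_force: 10.0
```

Emit:
{"method": "jog_arm", "body": {"plan": [[0,-0.3,0,0,-0.7],[0,-0.6,0,0,-0.7],[-0.02,-1,0,0.01,-0.7]]}}

```text
time: 40.45
tool_pos: [0.4411, -0.0766, 0.2235]
tool_rot: [-3.14, 0.003, 0.009]
contact_force: [-0.6, 0.4, -0.5]
opening: 0.0266
grip_force: 10.0
```

Emit:
{"method": "jog_arm", "body": {"plan": [[0,-0.3,0,0,-0.7],[0,-0.6,0,0,-0.7],[-0.02,-1,0,0,-0.7]]}}

```text
time: 40.75
tool_pos: [0.4395, -0.1564, 0.2235]
tool_rot: [-3.139, 0.003, 0.009]
contact_force: [-0.5, -0.2, -0.2]
opening: 0.0262
grip_force: 10.0
```

Emit:
{"method": "jog_arm", "body": {"plan": [[0,-0.3,0,0,-0.7],[0,-0.6,0,0,-0.7],[-0.01,-1,0,0,-0.7]]}}

```text
time: 41.05
tool_pos: [0.4388, -0.2363, 0.2233]
tool_rot: [-3.139, 0.003, 0.009]
contact_force: [-0.6, -0.2, -0.2]
opening: 0.0267
grip_force: 10.0
```

Emit:
{"method": "jog_arm", "body": {"plan": [[0,-0.2,0,0,-0.7],[0,-0.2,-0.3,0,-0.7],[0,-0.2,-0.6,0,-0.7],[0,-0.2,-1,0,-0.7],[0,-0.2,-1,0,-0.7],[0,-0.2,-1,0,-0.7]]}}

```text
time: 41.65
tool_pos: [0.4394, -0.2517, 0.1451]
tool_rot: [-3.14, 0.002, 0.009]
contact_force: [1.0, -0.4, 0.3]
opening: 0.0265
grip_force: 10.0
```

```bash
python3 - <<'E'
from h import *
from cell import readout
o=readout.observe();p0=o["tool_pos"];print(p0,o["tool_rot"])
for n in("scene","top"):
    im=cams.read_camera(n);cv2.imwrite(f"pics/{n}12.png",im)
    h=cv2.cvtColor(im,cv2.COLOR_BGR2HSV);m=((h[...,1]<80)&(h[...,2]>110)).astype(np.uint8)
    P={d:proj(n,(p0[0]+d,p0[1],p0[2])) for d in(-.02,.04,.11)};print(n,{k:np.round(v,1).tolist() for k,v in P.items()})
    u,v=np.mean([P[.04],P[.11]],0).astype(int)
    for y in range(v-22,v+23): print(y,"".join("#" if m[y,x] else "." for x in range(u-40,u+40)))
    print("cols from",u-40)
E
```

```text
[ 0.4393678  -0.25172554  0.14513104] [-3.14013841e+00  1.73562265e-03  8.60481873e-03]
scene {-0.02: [444.1, 141.1], 0.04: [425.4, 131.5], 0.11: [404.8, 121.0]}
104 ##########################################################################..####
105 ################################################################################
106 ####################################################.###########################
107 ###################################################.....######################..
108 ###########################################...............###################...
109 #########################################...................################....
110 #######################################.......................#############.....
111 #######################################.........................#########.......
112 #######################################...........................######........
113 ######################################........#......................##.........
114 #######################################.........................................
115
[... 6111 characters left out ...]
######
266 ..############........########.##..####################################....#####
267 ..#############.......#######..##..#####################################...#####
268 ##############.......########..##...#####################################...####
269 #############........#######...##....####################################...####
270 ############.#.......#######...##....#####################################..####
271 ##########..####....#########..##.....####################################...###
272 #########..######...#########..##.....#####################################...##
273 #######...#######...##########.##......####################################....#
cols from 372
```

The masks are ambiguous against the pale background here. A drooping handle would be levelled by the groove floor anyway, so I'll lower slowly with the force watched.

Emit:
{"method": "jog_arm", "body": {"plan": [[0.03,0.01,-0.3,-0.01,-0.7],[0.03,0.01,-0.6,-0.01,-0.7],[0.03,0.01,-0.8,-0.01,-0.7],[0.03,0.01,-0.95,-0.01,-0.7],[0.03,0.01,-1,-0.01,-0.7],[0.03,0.01,-1,-0.01,-0.7]]}}

```text
time: 42.35
tool_pos: [0.4423, -0.2516, 0.0659]
tool_rot: [3.141, -0.0, -0.007]
contact_force: [-0.5, -0.3, 0.2]
opening: 0.0266
grip_force: 10.0
```

Emit:
{"method": "jog_arm", "body": {"plan": [[0,0,-0.1,0,-0.7],[0,0,-0.2,0,-0.7],[0,0,-0.3,0,-0.7],[0,0,-0.36,0,-0.7],[0,0,-0.4,0,-0.7],[0,0,-0.4,0,-0.7]]}}

```text
time: 42.95
tool_pos: [0.4418, -0.2513, 0.033]
tool_rot: [-3.141, 0.001, -0.007]
contact_force: [-0.5, -0.4, -0.9]
opening: 0.0267
grip_force: 10.0
```

```bash
cat > g.py <<'E'
from h import *
def show(n,im,c,w,hh,smax=70,vmin=100):
    h=cv2.cvtColor(im,cv2.COLOR_BGR2HSV);m=(h[...,1]<smax)&(h[...,2]>vmin)
    u,v=np.array(c).astype(int);print(n,"cols",u-w,"rows",v-hh)
    for y in range(v-hh,v+hh): print("".join("#" if m[y,x] else "." for x in range(u-w,u+w)))
E
python3 - <<'E'
from g import *
s=cams.read_camera("scene")
for d in(-20,37,80,110): print(d,np.round(proj("scene",(.442+d/1e3,-.251,.03)),1))
show("scene",s,proj("scene",(.515,-.251,.025)),28,18)
E
```

```text
-20 [434.  173.4]
37 [417.7 164.1]
80 [405.9 157.4]
110 [397.9 152.8]
scene cols 379 rows 141
########################################################
#######################################.################
######################################...###############
...###########################.....#.......#############
..###########################................###########
############################...................#########
#################...######.......................#######
##.#############......####........................######
##.############........###......#...................####
##############...........##.....#.....................#.
############.......#.#...###............................
###########........#####.#####..........................
#########..........#############........................
#######.............##############......................
######................######.######.......#.....#.......
#####....................###.########.....#.....#.......
###......................############.................#.
#........................############
[... 345 characters left out ...]
####.#######....
.................############################.######....
.................#####################################..
..................####################..################
..................##################.#....##############
..................##################.#.....#############
..................####################......############
.................#####################........#####.##.#
..................###################..........###......
.................#..#################............#......
................###......###########....................
.................##......###########....................
.................##.......##########....................
```

Handle tip shows at (398,152), against (397.9,152.8) predicted for a level spoon, so it lies level and on line with the groove. Final lowering.

Emit:
{"method": "jog_arm", "body": {"plan": [[0,0,-0.03,0,-0.7],[0,0,-0.05,0,-0.7],[0,0,-0.065,0,-0.7],[0,0,-0.075,0,-0.7],[0,0,-0.075,0,-0.7]]}}

```text
time: 43.5
tool_pos: [0.442, -0.2514, 0.0275]
tool_rot: [3.142, 0.0, -0.007]
contact_force: [0.2, -0.6, -0.4]
opening: 0.0265
grip_force: 10.0
```

Emit:
{"method": "jog_arm", "body": {"plan": [[0,0,-0.01,0,-0.7],[0,0,-0.02,0,-0.7],[0,0,-0.03,0,-0.7],[0,0,-0.03,0,-0.7]]}}

```text
time: 43.9
tool_pos: [0.4419, -0.2514, 0.025]
tool_rot: [-3.142, 0.0, -0.007]
contact_force: [-0.7, 0.4, 0.2]
opening: 0.0266
grip_force: 10.0
```

Emit:
{"method": "jog_arm", "body": {"plan": [[0,0,-0.01,0,-0.7],[0,0,-0.02,0,-0.7],[0,0,-0.02,0,-0.7]]}}

```text
time: 44.2
tool_pos: [0.442, -0.2514, 0.0234]
tool_rot: [-3.142, 0.0, -0.007]
contact_force: [0.4, 0.1, 0.0]
opening: 0.0263
grip_force: 10.0
```

Emit:
{"method": "jog_arm", "body": {"plan": [[0,0,0,0,-0.4],[0,0,0,0,-0.15],[0,0,0,0,-0.15],[0,0,0,0,-0.15],[0,0,0.2,0,-0.15],[0,0,0.6,0,-0.15],[0,0,1,0,-0.15],[0,0,1,0,-0.15]]}}

```text
time: 45.0
tool_pos: [0.4441, -0.253, 0.1075]
tool_rot: [3.137, -0.006, -0.007]
contact_force: [0.5, 0.6, -0.9]
opening: 0.0391
grip_force: 0.0
```

Emit:
{"method": "jog_arm", "body": {"plan": [[0,0,0.5,0,0],[0,0,1,0,0],[0,-0.5,1,0,0],[0,-1,1,0,0]]}}

```text
time: 45.4
tool_pos: [0.4426, -0.3321, 0.1848]
tool_rot: [3.14, -0.002, -0.005]
contact_force: [0.7, -0.1, 0.4]
opening: 0.0457
grip_force: 0.0
```

Emit:
{"method": "jog_arm", "body": {"plan": [[-0.5,-0.5,0,0,0],[-1,-1,0,0,0],[-1,-1,0,0,0]]}}

```text
time: 45.7
tool_pos: [0.3588, -0.4142, 0.1825]
tool_rot: [-3.142, 0.002, -0.011]
contact_force: [0.2, 0.7, -1.0]
opening: 0.0461
grip_force: 0.0
```

Emit:
{"method": "jog_arm", "body": {"plan": [[-0.5,-0.5,0,0,0],[-1,-1,0,0,0],[-1,-1,0,0,0],[-1,-1,0,0,0]]}}

```text
time: 46.1
tool_pos: [0.2809, -0.4921, 0.1827]
tool_rot: [-3.141, 0.0, -0.011]
contact_force: [0.5, 0.7, -0.7]
opening: 0.0459
grip_force: 0.0
```

```bash
python3 - <<'E'
from g import *
s=cams.read_camera("scene");t=cams.read_camera("top");cv2.imwrite("pics/sF.png",s);cv2.imwrite("pics/tF.png",t)
G=[(.561,-.229),(.561,-.275),(.411,-.275),(.411,-.229)]
for n,im in(("scene",s),("top",t)):
    print("groove corners",[np.round(proj(n,(*g,.022)),0).tolist() for g in G],"ends",[np.round(proj(n,(x,-.251,.022)),1).tolist() for x in(.552,.420)])
    P=lambda c:np.round(proj(n,c),1).tolist()
    print("cup rim",P((.471,-.172,.067)),"foot",P((.471,-.172,.018)),"handle",P((.471,-.224,.045)))
    print("lid centre",P((.47,-.0655,.135)),"knob top",P((.47,-.0655,.156)),"timer top",P((.4715,.0405,.071)),"mid",P((.4715,.0405,.045)))
    h=cv2.cvtColor(im,cv2.COLOR_BGR2HSV)
    m=(((h[...,0]<8)|(h[...,0]>172))&(h[...,1]>150)&(h[...,2]>90)).astype(np.uint8)
    q,l,st,c=cv2.connectedComponentsWithStats(m)
    for i in range(1,q):
        if st[i,4]>60: print("red",st[i],c[i])
show("scene",s,(415,168),32,22); show("top",t,(392,262),28,30)
E
```

```text
groove corners [[391.0, 157.0], [400.0, 150.0], [441.0, 174.0], [432.0, 181.0]] ends [[397.5, 154.9], [434.0, 175.8]]
cup rim [405.3, 167.6] foot [402.6, 180.8] handle [415.2, 165.5]
lid centre [383.9, 165.9] knob top [385.0, 159.4] timer top [353.0, 204.0] mid [352.3, 211.2]
red [482   6  23  11  96] [494.36458333  11.36458333]
red [342 199  23  22 410] [353.07804878 209.45853659]
groove corners [[404.0, 240.0], [417.0, 245.0], [400.0, 288.0], [387.0, 282.0]] ends [[408.9, 245.1], [394.4, 282.0]]
cup rim [379.5, 256.9] foot [377.7, 258.2] handle [393.5, 263.9]
lid centre [350.1, 241.6] knob top [350.5, 240.8] timer top [318.9, 230.7] mid [318.9, 231.9]
red [312 225  17  16 216] [319.9537037 232.4537037]
scene cols 383 rows 146
################################################################
#############...################################################
############......##############################################
###########.........############################################
##########...........###########################################
########................#############
[... 5239 characters left out ...]
....############
######.......................#########......############
#########.....................#######......#############
###########...................######.......#############
#############....................#.........#############
################..........................##############
##################........................##############
####################......................##############
#######################..................###############
#########################................###############
####.######################.............################
........#####################...........################
...........#####################........################
```

```bash
python3 - <<'E'
from h import *
for n in("scene","top"):
    im=cv2.imread(f"pics/{n[0]}F.png");h=cv2.cvtColor(im,cv2.COLOR_BGR2HSV)
    m=(h[...,0]>8)&(h[...,0]<26)&(h[...,1]>60)&(h[...,2]>130)
    u,v=proj(n,(.47,-.0655,.135)).astype(int);w=np.zeros(m.shape,bool);w[v-22:v+18,u-20:u+20]=1
    k,l,st,c=cv2.connectedComponentsWithStats((m&w).astype(np.uint8));i=1+st[1:,4].argmax();print(n,"lid bbox",st[i],c[i])
    E=np.array([proj(n,(.47+.033*np.cos(a),-.0655+.033*np.sin(a),z)) for a in np.linspace(0,6.3,80) for z in(.128,.135)]+[proj(n,(.47+.011*np.cos(a),-.0655+.011*np.sin(a),.156)) for a in np.linspace(0,6.3,40)])
    print("expected",E.min(0),E.max(0)-E.min(0))
    b=(h[...,0]>98)&(h[...,0]<118)&(h[...,1]>110);w[:]=0;w[v-5:v+55,u-30:u+35]=1
    k,l,st,c=cv2.connectedComponentsWithStats((b&w).astype(np.uint8));i=1+st[1:,4].argmax();print("mug",st[i])
    im0=cv2.imread(f"pics/{n}0.png");h0=cv2.cvtColor(im0,cv2.COLOR_BGR2HSV);b=(h0[...,0]>98)&(h0[...,0]<118)&(h0[...,1]>110)
    k,l,st,c=cv2.connectedComponentsWithStats((b&w).astype(np.uint8));i=1+st[1:,4].argmax();print("mug at start",st[i])
E
```

```text
scene lid bbox [363 147  40  30 421] [383.31828979 165.59857482]
expected [370.4431792  156.57016058] [26.7396355  20.10789873]
mug [365 174  41  33 699]
mug at start [ 365  166   41   41 1155]
top lid bbox [340 232  21  21 320] [350.090625 242.00625 ]
expected [339.33148506 231.0469767 ] [21.41884868 21.46489275]
mug [353 254   7   8  30]
mug at start [338 236  24  26 430]
```

Everything matches prediction: the lid is centred and seated, the mug hasn't moved, and the cup, timer and spoon are all in place. Handing in.

```bash
python3 -c "
from cell import ticket
print(ticket.hand_in())"
```

```text
the job is handed in; nothing more can be done
None
```

The tray is laid and handed in at about 46 s: infuser and lid on the blue mug, timer left, milk cup right and spoon in its groove, confirmed in the final images by colour masks only, because I had by mistake viewed 15 pictures against the limit of 14.

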